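# Uncover the toy gearbox, seat its drive gear and keep it pressed

## Robot

A 6-joint arm with a two-finger parallel gripper is mounted at the origin on a cart in front of the work surface, level with it; the furniture and walls round the work are solid. World frame = base frame: x ahead of the robot, y to its left, z up, the work surface at z = 0. Lengths are in m, angles in rad, forces in N, time in s.
With the tool pointing down it reaches from about 0.35 to 0.85 m from the base axis. Payload 8.1 kg.
Tool frame: the origin (TCP) lies at the very end of the fingers, on their centre line; the grasp point (between the pads) lies 19 mm behind it; z points along the fingers, y is the line along which they close (so a half turn about z gives the same grasp; the last joint's range is limited). The gripper opens to 93 mm and grips with 3 to 60 N. Pads are 15 mm wide; open, the fingers measure 128 mm over their backs; the gripper's body (75 mm by 188 mm) begins 65 mm behind the grasp point.
Start: joints at [-1.318, 0.13, 1.488, -0, 1.523, -0.085], TCP at [0.199, -0.566, 0.184] pointing down, gripper open.
Joint ranges: [-2.96, 2.96], [-0.89, 2.26], [0.02, 2.5], [-1.34, 4.48], [0, 2.73], [-2.66, 2.66]. Speed limits (rad/s): [2.39, 2.39, 2.79, 3.14, 3.14, 3.14].

## Interface

Orientations are given as a rotation vector (axis times angle).
In Python, from plant import monitor, eyes, ticket gives the robot as it stands.
- The arm moves only by the tool arm_command, never from a script. Its argument "deltas" is a list that holds one entry, the list of rows, each a list of 6 numbers: the shift along the world's x, y, z in cm, then the turn, a rotation vector about the world's x, y, z in degrees. In form: [[[tx, ty, tz, rx, ry, rz], ...]]. A call has 1 to 12 rows; each row shifts and turns the commanded pose from where the row before left it; what a row does not reach is not made up. A row lasts 1/12 s, in which the tool goes at most 41.7 mm and 7.16 degrees, less where a joint would pass 70% of its speed; a pose out of reach is approached as far as the arm can. A call is refused whole if a number of a shift passes 4.17 or a number of a turn 7.16, either way. A call with a gripper value outside its range is refused whole. "gripper" is the opening, from -1 (shut) to 1 (fully open), set as the call begins (left out, the last holds). The fingers move at their own pace and stop on an object; "squeeze" is the grip in N (left out, the last holds). Time passes only in rows, so rows that do not move let the fingers close. It gives the time, the measured TCP pose, the force, the opening and the grip force at its end, in the units of the state.
- monitor.read_state(): the state, without advancing time (a new reading comes with each control period).
- eyes.read_camera(name): name is "scene" or "top" or "wrist"; returns the picture (384x512x3 uint8, blue, green, red); there is no depth.
- eyes.camera_model(name): a dict with "fx", "fy", "cx", "cy" (pixels), "rvec" (rotation vector, rad) and "tvec" (3), from world to camera coordinates, as OpenCV has them. Camera axes: x right, y down, z forward; pixel columns grow to the right and rows downward; lengths in m; the calibration is good to about 2 mm. A picture is of the moment at which its call begins: read the wrist's pose just before it. camera_model takes no time and is no camera call; for the wrist camera it gives the pose at the moment of the call.
- ticket.close_job(): hands the job in; it is judged then, once.
The state is a dict: "t": time; "q": joint angles; "dq": joint speeds; "joint_torque": joint torques, N m; "tool_pos": TCP position; "orientation": TCP orientation; "force": force on the tool from outside, world axes, zero at the start; "wrist_torque": the same for the moment, N m; "opening": finger opening in m; "gripper_force": force on a finger pad.
Only numpy, scipy, OpenCV 4.12 (cv2) and the standard library are available. Lean on these libraries where they do the work, as an engineer would, in place of code of your own. Each camera call takes 0.05 s, during which the arm holds its last target. There are 200 camera calls.

## Task

Take the white tent-shaped cover off the wooden toy gearbox, hang it upright astride the bar of the small rail and let go of it there. Then take the orange gear out of its ring stand, turn it until the four splines of its stem line up with the cross-shaped socket in the brass drive block, slide it in fully home against the spring, and finish while still gripping the gear and pressing it down so that it stays home. Leave the cups, pots, candle, tape and mug where they stand.

Things in the scene. Friction and masses are not known exactly. Their poses are not given: they have to be found in the camera images.
- gearbox: Fixed light-wood case 150x150x40 mm with blue stripes and a round well 64 mm wide in the middle of its top; origin: centre of its underside on the table, its top 40 mm above.
- drive: Fixed brass block in the gearbox's well, 44 mm square, top 48 mm above the table. In its top a cross-shaped socket: two slots 9 mm wide, 25 mm long, crossing at the centre, along the block's x and y (parallel to its sides). Origin: on the table under the socket's centre; z up. Stands at any angle up to 0.6 rad to the case. Hidden by the cover at first.
- drive_mouth (a point): Centre of the socket's mouth, on the top of the drive block, 48 mm above the table. Axes as drive.
- plunger (a joint): Spring pin, 8 mm thick, on the axis inside the socket: 0 m when free (its top 25 mm below the mouth), 0.007 m when the gear is fully home (disc resting on the drive block). It pushes back with 4 N at first touch and about 10 N at home, so the gear rises again unless it is kept pressed.
- cover: Loose white tent-shaped cover, 0.12 kg: two panels 5 mm thick, 60 mm long along the ridge (y), 25 degrees from vertical, ridge 90 mm above the feet, 89 mm wide (x) over the feet. On the ridge a wooden grip bar 10 mm thick (x), 50 mm long (y), free from 97 to 121 mm above the feet. Origin: centre of the underside; z up. Starts on the gearbox over the drive block.
- cover_grip (a point): Point in the cover's grip bar, on its middle, 108 mm above the feet and 12 mm below the bar's top. Axes as cover.
- cover_seat (a point): Point under the cover's ridge, 71 mm above its feet, where the centre line of the rail's bar lies when the cover hangs astride it (37 mm below cover_grip).
- rail: Fixed rail: a horizontal round bar 12 mm thick and 140 mm long along the body's y axis, carried at its ends by two posts; the bar's centre line 150 mm above the table. Origin: on the table under the middle of the bar.
- stand: Fixed wooden ring, 54 mm outside, 34 mm inside, 40 mm high, in which the gear's stem hangs at the start. Origin: centre of its underside. Rail and stand may be on either side of the gearbox.
- gear: Loose orange gear, 0.12 kg. Stem 32 mm long: a cross of two fins 22 mm wide, 6 mm thick, along x and y, tips rounded (1.5 mm play each side in the slots; any quarter turn fits). Toothed disc 71 mm wide, 32 to 42 mm above the tip. Blue grip tab on it 14 mm thick (x), 40 mm long (y), 42 to 78 mm above the tip. Origin: stem tip, z up; 8 mm above the table at first, 16 mm when home.
- gear_grip (a point): Point in the middle of the gear's grip tab, 64 mm above the stem's tip, 22 mm above the disc. Axes as gear.
- tulip_pink: Loose bystander: pink ceramic tulip-shaped cup, 86x86x101 mm; origin at its underside. Leave it alone.
- egg_cup_a: Loose bystander: small yellow egg cup, 50x51x31 mm; origin at its underside. Leave it alone.
- striped_candle: Loose bystander: striped candle in a glass, 61x61x60 mm; origin at its underside. Leave it alone.
- pinch_pot_0: Loose bystander: small speckled pot, 53x54x38 mm; origin at its underside. Leave it alone.
- pinch_pot_1: Loose bystander: small speckled pot, 53x55x38 mm; origin at its underside. Leave it alone.
- tape_roll: Loose bystander: roll of brown tape, 93x91x48 mm; origin at its underside. Leave it alone.
- white_mug: Loose bystander: white mug, 85x111x86 mm; origin at its underside. Leave it alone.
Not all that is in view belongs to the job. Leave any green or red look-alike of the gear alone.

How it is judged:
By the outcome, as a careful person would: the job done as asked, in the order asked, and still so for the second after the job is handed in, while the arm keeps its last pose, push and grip.
It also fails if it takes over 48 s, if anything falls off the work surface, if the arm or the gripper's body presses on something with over 40 N, if the wrist force passes 120 N, or if a joint passes its speed limit or range.

## Working session

There is one attempt and no reset: what is moved stays moved. The work goes in short steps, Python scripts to look and compute and a tool call to move; the robot and the scene stay as the last step left them, time stands still between calls to the robot, and variables do not carry over. Pictures are saved under pics/ and viewed, at most 10 in all, crops included, and the job is handed in when it is done.

Besides the shell and the picture viewer there is one more tool, called after "Emit:" as name([rows], argument=value, ...), one row to a line, values as JSON. arm_command: Moves the arm, as the interface text tells. Its arguments: {"type":"object","properties":{"deltas":{"type":"array"},"gripper":{"type":"number"},"squeeze":{"type":"number"}},"required":["deltas"]}

```bash
mkdir -p pics; cat > h.py <<'E'
import numpy as np, cv2
from plant import monitor, eyes, ticket
def proj(m,P):
    K=np.array([[m['fx'],0,m['cx']],[0,m['fy'],m['cy']],[0,0,1.]])
    return cv2.projectPoints(np.atleast_2d(np.float64(P)),np.float64(m['rvec']),np.float64(m['tvec']),K,None)[0][:,0]
def ray(m,uv):
    R=cv2.Rodrigues(np.float64(m['rvec']))[0]
    d=R.T@np.array([(uv[0]-m['cx'])/m['fx'],(uv[1]-m['cy'])/m['fy'],1.]); c=-R.T@np.float64(m['tvec']).ravel()
    return c,d/np.linalg.norm(d)
def onz(m,uv,z):
    c,d=ray(m,uv); return c+d*(z-c[2])/d[2]
def tri(obs):
    A=np.zeros((3,3));b=np.zeros(3);L=[]
    for m,uv in obs:
        c,d=ray(m,uv);M=np.eye(3)-np.outer(d,d);A+=M;b+=M@c;L.append((c,M))
    p=np.linalg.solve(A,b); return p,[round(1000*np.linalg.norm(M@(p-c)),1) for c,M in L]
E
python3 - <<'E'
from h import *
s=monitor.read_state();print(s)
a=eyes.read_camera('scene');b=eyes.read_camera('top')
cv2.imwrite('pics/s0.png',a);cv2.imwrite('pics/t0.png',b)
cv2.imwrite('pics/s1.png',cv2.resize(a,(800,600),interpolation=cv2.INTER_CUBIC));cv2.imwrite('pics/t1.png',cv2.resize(b,(800,600),interpolation=cv2.INTER_CUBIC))
for n in('scene','top','wrist'):print(n,eyes.camera_model(n))
E
```

```text
{'t': 0.0, 'q': array([-1.31837633e+00,  1.31132958e-01,  1.48924926e+00, -2.82279657e-05,
        1.52299792e+00, -8.53923678e-02]), 'dq': array([-0.00024285, -0.0004949 , -0.00124163,  0.00015632,  0.00110972,
        0.00091696]), 'joint_torque': array([-7.56266381e-04, -5.59842718e+01, -4.91758382e+01,  7.68185430e-02,
        3.56842065e-02, -1.11015415e-04]), 'tool_pos': array([ 0.19871401, -0.56548423,  0.18322084]), 'orientation': array([-3.09513142e+00, -5.27817990e-01,  2.78191306e-04]), 'force': array([ 0.53782655, -0.78745804, -0.45420102]), 'wrist_torque': array([ 0.00015883,  0.00648095, -0.02256472]), 'gripper_force': 0.0, 'opening': 0.09327734679726063}
scene {'fx': 380.1462223777213, 'fy': 380.1462223777213, 'cx': 259.32320994284896, 'cy': 193.34901261093353, 'rvec': array([ 1.03161249, -2.31651011,  1.16089008]), 'tvec': array([0.4122716 , 0.32627359, 0.96113673])}
top {'fx': 499.84736564184624, 'fy': 499.84736564184624, 'cx': 256.9190773573599, 'cy': 194.95955158948007, 'rvec': array([ 2.30949484, -1.74179034,  0.26251359]), 'tvec': array([-0.09903803,  0.54106813,  1.92418762])}
wrist {'fx': 275.5665639384665, 'fy': 275.5665639384665, 'cx': 250.94620361550184, 'cy': 191.84747092088068, 'rvec': array([-2.3611417 ,  1.67409248,  0.24743782]), 'tvec': array([-0.59972088, -0.03317427,  0.3927211 ])}
```

View pics/s1.png

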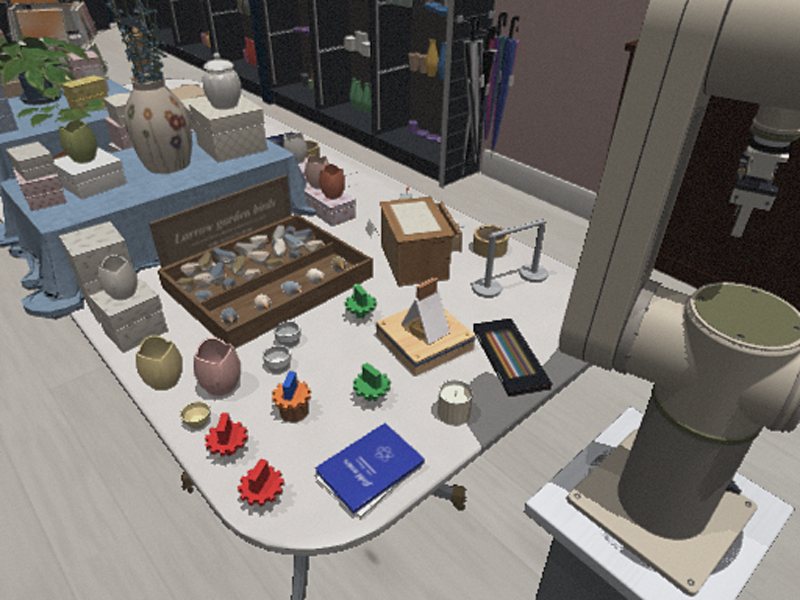

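View pics/t1.png

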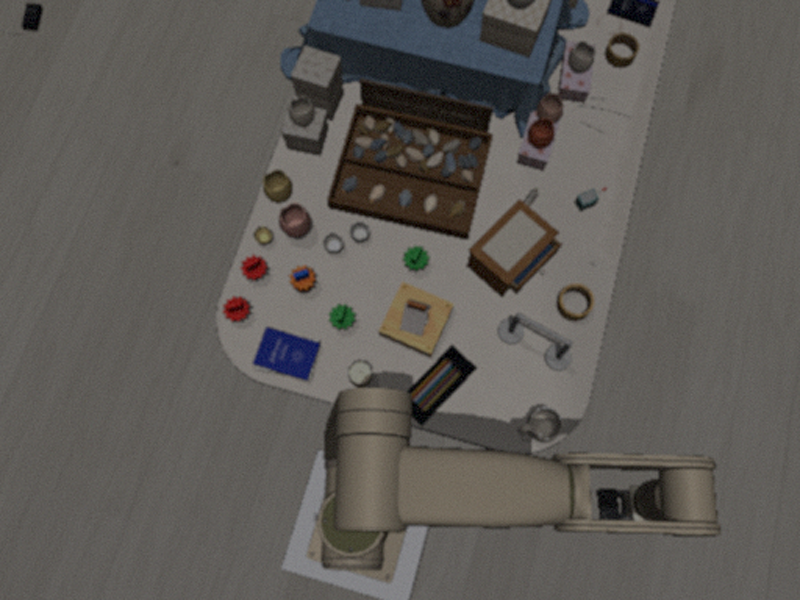

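```bash
python3 - <<'E'
from h import *
a=cv2.imread('pics/s0.png');b=cv2.imread('pics/t0.png')
b=cv2.convertScaleAbs(b,alpha=1.6)
def crop(im,x,y,w,h,k):
    c=cv2.resize(im[y:y+h,x:x+w],None,fx=k,fy=k,interpolation=cv2.INTER_CUBIC)
    for i in range(0,w,10):
        cv2.line(c,(int((i+.5)*k),0),(int((i+.5)*k),5),(0,0,255),1);cv2.putText(c,str(x+i),(int(i*k),15),0,.33,(0,0,255),1)
    for i in range(0,h,10):
        cv2.line(c,(0,int((i+.5)*k)),(5,int((i+.5)*k)),(0,0,255),1);cv2.putText(c,str(y+i),(6,int(i*k)+8),0,.33,(0,0,255),1)
    return c
o=np.zeros((600,800,3),np.uint8)
def put(c,x,y): o[y:y+c.shape[0],x:x+c.shape[1]]=c
put(crop(a,240,175,66,66,4.5),0,0);put(crop(a,298,138,56,54,4.5),300,0);put(crop(a,170,232,40,42,5.5),560,0)
put(crop(b,240,178,52,52,5.5),0,305);put(crop(b,313,195,56,46,4.5),300,305);put(crop(b,180,165,32,28,7),560,305)
cv2.imwrite('pics/m0.png',o)
E
```

```text
(no output)
```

View pics/m0.png

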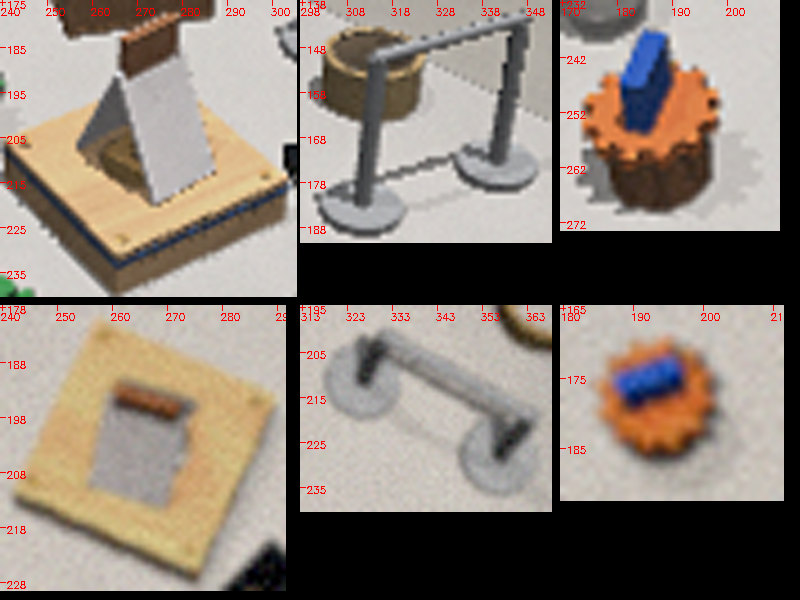

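```bash
python3 - <<'E'
from h import *
S=eyes.camera_model('scene');T=eyes.camera_model('top')
for n,s,t in [('bar',(273.3,185),(266.9,194.9)),('railA',(314.9,150.9),(331.9,202.3)),('railB',(346.2,142.4),(363,218.3)),('tab',(186.5,240),(192.6,175.7))]:
    print(n,*tri([(S,s),(T,t)]))
print('bar ends', onz(T,(260.9,192),.155),onz(T,(272.7,196.2),.155))
print('tab ends', onz(T,(188.3,176.6),.085),onz(T,(197,174.2),.085))
for p in [(256,181),(291,196),(243,213),(276,227)]: print('case',onz(T,p,.04))
for p in [(314.9,150.9),(346.2,142.4)]: print('rail s',onz(S,p,.15))
for p in [(331.9,202.3),(363,218.3)]: print('rail t',onz(T,p,.15))
s=monitor.read_state();m=eyes.camera_model('wrist');R=cv2.Rodrigues(m['rvec'])[0];print('cam',-R.T@m['tvec'],R)
print(cv2.Rodrigues(s['orientation'])[0])
E
```

```text
bar [0.5396048  0.01070981 0.14180631] [np.float64(1.0), np.float64(1.0)]
railA [ 0.58092621 -0.23708946  0.14796158] [np.float64(2.3), np.float64(2.3)]
railB [ 0.54793567 -0.36746536  0.14920427] [np.float64(1.2), np.float64(1.2)]
tab [0.55175498 0.32531762 0.0966553 ] [np.float64(2.6), np.float64(2.6)]
bar ends [0.54139226 0.03583274 0.155     ] [ 0.53757582 -0.01252591  0.155     ]
tab ends [0.54471168 0.341706   0.085     ] [0.56420236 0.31101601 0.085     ]
case [0.61664477 0.07717869 0.04      ]
case [ 0.5937475  -0.07850122  0.04      ]
case [0.47057582 0.09016961 0.04      ]
case [ 0.45119663 -0.05381029  0.04      ]
rail s [ 0.58134688 -0.23396475  0.15      ]
rail s [ 0.54579643 -0.36636108  0.15      ]
rail t [ 0.57811263 -0.23801984  0.15      ]
rail t [ 0.54885729 -0.3668577   0.15      ]
cam [ 0.27504073 -0.5396801   0.3848292 ] [[ 0.3307323  -0.94372352 -0.00143642]
 [-0.90378729 -0.31717383  0.28734873]
 [-0.27163335 -0.09373729 -0.95782495]]
[[ 9.43470126e-01  3.31457281e-01 -4.38645369e-04]
 [ 3.31457551e-01 -9.43468771e-01  1.60341955e-03]
 [ 1.17616877e-04 -1.65817076e-03 -9.99998618e-01]]
```

Emit:
arm_command([
  [[1.5,2.5,2.9,0,0,4],[1.5,2.5,2.9,0,0,4],[1.5,2.5,2.9,0,0,4],[2.1,3.5,0,0,0,4],[2.1,3.5,0,0,0,4],[2.1,3.5,0,0,0,4],[2.1,3.5,0,0,0,4],[2.1,3.5,0,0,0,4],[2.1,3.5,0,0,0,4],[2.1,3.5,0,0,0,4],[2.1,3.5,0,0,0,4],[2.1,3.5,0,0,0,4]],
], gripper=1)

```text
t: 1.1
tool_pos: [0.4333, -0.1741, 0.271]
orientation: [-2.611, -1.746, 0.0]
force: [0.5, 0.3, -0.8]
opening: 0.0929
gripper_force: 0.0
```

Emit:
arm_command([
  [[2.1,3.5,0,0,0,4],[2.1,3.5,0,0,0,4],[2.1,3.5,0,0,0,4],[2.1,3.5,0,0,0,4],[2.1,3.5,0,0,0,2],[0,0,0,0,0,0],[0,0,0,0,0,0]],
])

```text
t: 1.68
tool_pos: [0.538, 0.0009, 0.2702]
orientation: [-2.304, -2.133, 0.002]
force: [-0.3, -0.8, -0.2]
opening: 0.0929
gripper_force: 0.0
```

```bash
python3 - <<'E'
from h import *
s=monitor.read_state();print(s['t'],s['tool_pos'],s['q']);R=cv2.Rodrigues(s['orientation'])[0];print(R[:,1],R[:,0])
m=eyes.camera_model('wrist');a=eyes.read_camera('wrist');cv2.imwrite('pics/w0.png',a);np.save('w0.npy',m,allow_pickle=True)
cv2.imwrite('pics/w1.png',cv2.resize(a,(800,600),interpolation=cv2.INTER_CUBIC))
E
```

```text
1.6833 [0.53795845 0.0009449  0.27018024] [-9.35481718e-02 -5.54786213e-02  1.52367297e+00 -1.84752740e-05
  1.67537529e+00 -1.62951003e-02]
[ 0.99701537 -0.07717799 -0.00197702] [7.71781713e-02 9.97017317e-01 1.38381068e-05]
```

View pics/w1.png

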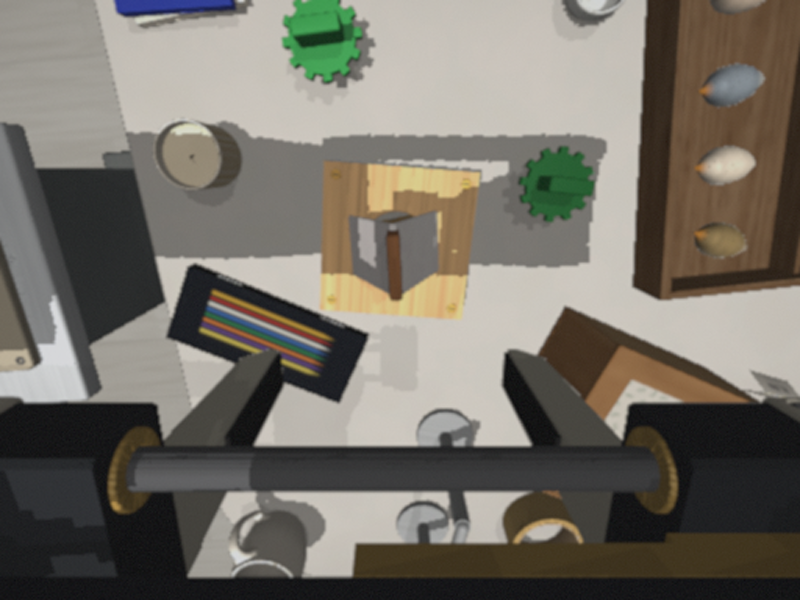

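```bash
cat > e.py <<'E'
from h import *
m=np.load('w0.npy',allow_pickle=True).item();k=.64
R=cv2.Rodrigues(m['rvec'])[0];print('cam',-R.T@m['tvec'])
f=lambda u,v:(u*k-.18,v*k-.18)
A=onz(m,f(393,231),.161);B=onz(m,f(397,298),.161);print(A,B,(A+B)/2,np.hypot(*(A-B)[:2]),np.degrees(np.arctan2(*(A-B)[:2])))
for p in [(322,161),(481,170),(461,320),(321,308)]:print(onz(m,f(*p),.04))
T=eyes.camera_model('top');S=eyes.camera_model('scene')
print(tri([(m,f(395,264)),(T,(266.9,194.9))]),tri([(m,f(395,264)),(S,(273.3,185))]))
# feet line of cover
for p in [(351,214),(440,211),(438,264),(362,279)]:print('foot',onz(m,f(*p),.04))
E
python3 e.py
```

```text
cam [0.54516326 0.0804376  0.47166902]
[0.54167914 0.03914876 0.161     ] [ 0.54079016 -0.01113853  0.161     ] [0.54123465 0.01400512 0.161     ] 0.05029514065753817 1.0127792680119343
[0.4779072  0.09468669 0.04      ]
[0.62900195 0.07463522 0.04      ]
[ 0.6049724  -0.07631893  0.04      ]
[ 0.45847961 -0.05157489  0.04      ]
(array([0.54082802, 0.01102881, 0.141268  ]), [np.float64(0.3), np.float64(0.3)]) (array([0.54045506, 0.00984722, 0.14029846]), [np.float64(0.9), np.float64(0.9)])
foot [0.50025877 0.0429613  0.04      ]
foot [0.58801305 0.03904635 0.04      ]
foot [ 0.58352172 -0.01395204  0.04      ]
foot [ 0.50461232 -0.02363649  0.04      ]
```

Emit:
arm_command([
  [[0.3,1.15,-2,0,0,2],[0,0,-3,0,0,0],[0,0,-3,0,0,0],[0,0,-3,0,0,0],[0,0,-2,0,0,0],[0,0,-0.8,0,0,0],[0,0,0,0,0,0]],
])

```text
t: 2.32
tool_pos: [0.5388, 0.0092, 0.1309]
orientation: [-2.272, -2.165, 0.005]
force: [0.0, 0.1, 0.3]
opening: 0.0924
gripper_force: 0.0
```

Emit:
arm_command([
  [[0,0,0,0,0,0],[0,0,0,0,0,0],[0,0,0,0,0,0],[0,0,0,0,0,0],[0,0,0,0,0,0],[0,0,0,0,0,0],[0,0,0,0,0,0],[0,0,0,0,0,0]],
], gripper=-1, squeeze=30)

```text
t: 2.98
tool_pos: [0.5409, 0.0105, 0.1333]
orientation: [2.272, 2.17, 0.0]
force: [0.4, 0.9, 0.4]
opening: 0.0437
gripper_force: 0.0
```

Emit:
arm_command([
  [[0,0,0,0,0,0],[0,0,0,0,0,0],[0,0,0,0,0,0],[0,0,0,0,0,0],[0,0,0,0,0,0],[0,0,0,0,0,0],[0,0,0,0,0,0],[0,0,0,0,0,0]],
])

```text
t: 3.65
tool_pos: [0.5409, 0.0104, 0.1332]
orientation: [-2.272, -2.17, -0.0]
force: [0.4, 0.2, -0.4]
opening: 0.0005
gripper_force: 0.0
```

```bash
python3 - <<'E'
from h import *
a=eyes.read_camera('wrist');b=eyes.read_camera('scene')
np.save('w2.npy',eyes.camera_model('wrist'),allow_pickle=True);cv2.imwrite('pics/w2.png',a);cv2.imwrite('pics/s2.png',b)
o=np.zeros((400,800,3),np.uint8);o[:300,:400]=cv2.resize(a,(400,300));c=b[130:240,220:330];o[:400,400:]=cv2.resize(c,(400,400),interpolation=cv2.INTER_CUBIC)
cv2.imwrite('pics/m2.png',o)
E
```

```text
(no output)
```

View pics/m2.png

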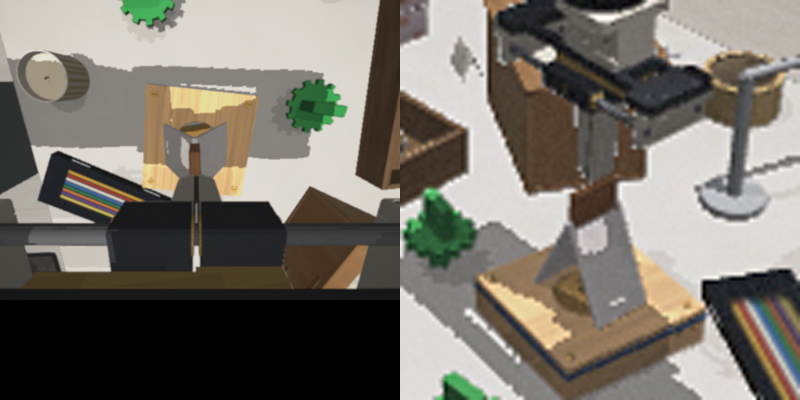

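```bash
python3 - <<'E'
from h import *
s=monitor.read_state();print(s['tool_pos'])
W=eyes.camera_model('wrist');S=eyes.camera_model('scene')
a=cv2.imread('pics/w2.png');b=cv2.imread('pics/s2.png')
def ov(im,m,x,y,w,h,k):
    c=cv2.resize(im[y:y+h,x:x+w],None,fx=k,fy=k,interpolation=cv2.INTER_CUBIC)
    t=lambda p:tuple(int(round(v)) for v in ((p[0]-x+.5)*k,(p[1]-y+.5)*k))
    cv2.drawMarker(c,t(proj(m,s['tool_pos'])[0]),(0,0,255),0,14,1)
    an=np.radians(-2.5);e=np.array([np.cos(an),np.sin(an)]);f=np.array([-e[1],e[0]])
    for z in(.137,.161):
        q=[t(p) for p in proj(m,[[*(np.array([.541,.0125])+i*.005*e+j*.025*f),z] for i,j in((-1,-1),(1,-1),(1,1),(-1,1))])]
        cv2.polylines(c,[np.array(q)],True,(0,255,0),1)
    for i in range(0,w,10): cv2.putText(c,str(x+i),(int(i*k),12),0,.33,(255,0,255),1)
    for i in range(0,h,10): cv2.putText(c,str(y+i),(2,int(i*k)+8),0,.33,(255,0,255),1)
    return c
cv2.imwrite('pics/m3.png',np.hstack([ov(a,W,210,140,80,120,5),ov(b,S,240,140,80,120,5)]))
E
```

```text
[0.54085168 0.01039706 0.1332048 ]
```

View pics/m3.png

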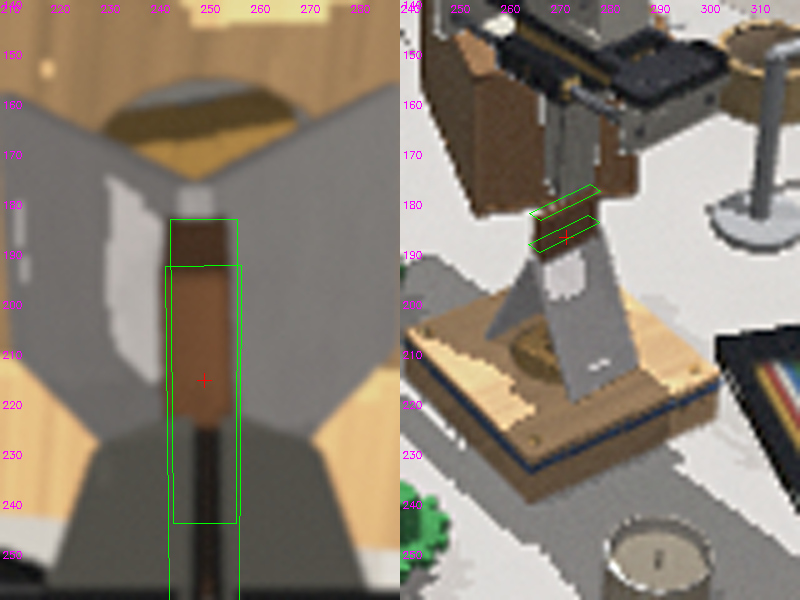

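```bash
python3 - <<'E'
from h import *
W=eyes.camera_model('wrist');S=eyes.camera_model('scene')
print(tri([(W,(250,224)),(S,(274,179.5))]))
for z in(.133,.14,.15,.161,.17):print(z,onz(W,(250,224),z), proj(S,onz(W,(250,224),z)),proj(W,[.5409,.0104,z]))
# bar in w2: near top edge corners? top far edge (243..254,193.5)
for u in(242,254.5):print(onz(W,(u,193.5),.161),onz(W,(u,183),.137))
print(monitor.read_state()['q'],monitor.read_state()['force'],monitor.read_state()['joint_torque'])
E
```

```text
(array([0.53939247, 0.01195996, 0.16130225]), [np.float64(3.4), np.float64(3.4)])
0.133 [0.54032559 0.00305032 0.133     ] [[274.5185245  186.11369026]] [[250.28292032 215.31884813]]
0.14 [0.54049474 0.00606951 0.14      ] [[273.86836773 184.65447308]] [[250.25982678 218.71748151]]
0.15 [0.54073638 0.01038264 0.15      ] [[272.92858303 182.54521257]] [[250.2241488  223.96814539]]
0.161 [0.54100219 0.01512708 0.161     ] [[271.87959406 180.1908531 ]] [[250.18073442 230.35735951]]
0.17 [0.54121967 0.01900889 0.17      ] [[271.00921487 178.23736689]] [[250.14144892 236.1389346 ]]
[0.5367735  0.03711379 0.161     ] [0.53606757 0.03793712 0.137     ]
[0.54500863 0.03672781 0.161     ] [0.54533398 0.03750272 0.137     ]
[-7.55706959e-02  4.63506771e-04  1.71760285e+00  2.52075365e-06
  1.42357140e+00 -2.93703495e-02] [ 0.87566146 -0.4053176  -0.19525355] [-1.48388139e-03 -4.82110798e+01 -4.81821334e+01  7.68019678e-02
  1.86619494e-02  4.76519244e-05]
```

```bash
python3 - <<'E'
from h import *
m=np.load('w0.npy',allow_pickle=True).item()
y=np.array([.99702,-.0772,0]);x=np.array([.0772,.99702,0]);t=np.array([.53796,.00094,.27018])
for dz in(0,.02,.03,.04,.05):
    print(dz,[((p+.5)/.64).round(0) for p in proj(m,[t+y*a*.0465+x*b*.0075+[0,0,dz] for a in(-1,1) for b in(-1,1)])])
W=np.load('w2.npy',allow_pickle=True).item()
a=cv2.imread('pics/w2.png');b=cv2.imread('pics/w0.png')
s=lambda im,x,y,w,h:cv2.resize(im[y:y+h,x:x+w],(400,300),interpolation=cv2.INTER_CUBIC)
b2=cv2.convertScaleAbs(b,alpha=2);a2=cv2.convertScaleAbs(a,alpha=2)
b3=cv2.convertScaleAbs(cv2.imread('pics/s2.png'),alpha=1.3)
cv2.imwrite('pics/m4.png',np.vstack([np.hstack([s(b2,120,210,80,60),s(b2,300,210,80,60)]),np.hstack([s(a2,210,200,80,60),s(b3,250,145,53,40)])]))
E
```

```text
0 [array([300., 351.]), array([298., 323.]), array([484., 351.]), array([485., 323.])]
0.02 [array([291., 369.]), array([289., 338.]), array([492., 369.]), array([495., 338.])]
0.03 [array([286., 379.]), array([283., 347.]), array([497., 379.]), array([500., 347.])]
0.04 [array([280., 390.]), array([277., 357.]), array([503., 390.]), array([506., 357.])]
0.05 [array([274., 402.]), array([271., 367.]), array([509., 402.]), array([512., 367.])]
```

View pics/m4.png

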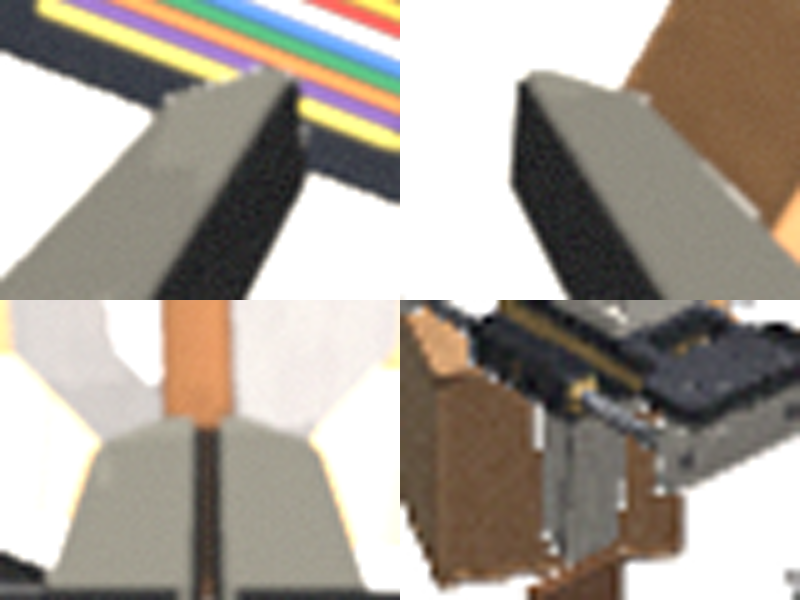

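Emit:
arm_command([
  [[0,0,0,0,0,0],[0,0,0,0,0,0],[0,0,0,0,0,0],[0,0,0,0,0,0],[0,0.2,0,0,0,0],[0,0,-0.9,0,0,0],[0,0,-0.9,0,0,0],[0,0,-0.9,0,0,0],[0,0,-0.9,0,0,0],[0,0,0,0,0,0]],
], gripper=-0.2)

```text
t: 4.58
tool_pos: [0.5388, 0.0125, 0.0939]
orientation: [-2.27, -2.167, 0.005]
force: [0.1, 0.3, -0.5]
opening: 0.0372
gripper_force: 0.0
```

Emit:
arm_command([
  [[0,0,0,0,0,0],[0,0,0,0,0,0],[0,0,0,0,0,0],[0,0,0,0,0,0],[0,0,0,0,0,0],[0,0,0,0,0,0],[0,0,0,0,0,0]],
], gripper=-1)

```text
t: 5.17
tool_pos: [0.541, 0.0124, 0.0975]
orientation: [2.272, 2.169, 0.0]
force: [0.6, -0.0, 0.4]
opening: 0.01
gripper_force: 30.0
```

Emit:
arm_command([
  [[0,0,1.5,0,0,0],[0,0,3,0,0,0],[0,0,4,0,0,0],[0,0,4,0,0,0],[0,0,4,0,0,0],[0.2,-2,0.75,0,0,-2],[0.3,-4,0,0,0,-2],[0.3,-4,0,0,0,-2],[0.3,-4,0,0,0,-2],[0.3,-4,0,0,0,-2],[0.3,-4,0,0,0,-1.3],[0.3,-4,0,0,0,0]],
])

```text
t: 6.17
tool_pos: [0.5606, -0.2495, 0.2696]
orientation: [-2.476, -1.933, -0.0]
force: [1.7, 0.7, -0.6]
opening: 0.0101
gripper_force: 30.0
```

Emit:
arm_command([
  [[0.2,-3,0,0,0,0],[0.1,-2,0,0,0,0],[0,-0.4,0,0,0,0],[0,0,-3,0,0,0],[0,0,0,0,0,0],[0,0,0,0,0,0]],
])

```text
t: 6.67
tool_pos: [0.5626, -0.3, 0.2374]
orientation: [-2.47, -1.933, 0.002]
force: [-0.5, -0.5, -0.2]
opening: 0.0102
gripper_force: 30.0
```

```bash
python3 - <<'E'
from h import *
s=monitor.read_state();print(s['t'],s['tool_pos'],s['opening'],s['gripper_force']);R=cv2.Rodrigues(s['orientation'])[0];print(np.degrees(np.arctan2(R[1,1],R[0,1])))
T=eyes.camera_model('top');S=eyes.camera_model('scene');W=eyes.camera_model('wrist')
a=eyes.read_camera('scene');b=eyes.read_camera('wrist');c=eyes.read_camera('top')
for n,i in(('s5',a),('w5',b),('t5',c)):cv2.imwrite(f'pics/{n}.png',i)
def ov(im,m,x,y,w,h,k):
    o=cv2.resize(im[y:y+h,x:x+w],None,fx=k,fy=k,interpolation=cv2.INTER_CUBIC)
    an=np.radians(-14);e=np.array([-np.sin(an),np.cos(an)])
    p=proj(m,[[*(np.array([.564,-.3015])+j*.07*e),.15] for j in(-1,1)])
    t=lambda p:tuple(int(round(v)) for v in ((p[0]-x+.5)*k,(p[1]-y+.5)*k))
    cv2.line(o,t(p[0]),t(p[1]),(0,255,0),1);return o
o=np.zeros((600,800,3),np.uint8)
o[:300,:400]=ov(a,S,280,100,100,75,4);o[:300,400:]=ov(cv2.convertScaleAbs(c,alpha=1.6),T,300,180,100,75,4);o[300:,:400]=cv2.resize(b,(400,300))
# the gearbox in top & wrist
o[300:,400:]=cv2.resize(a[175:250,240:340],(400,300),interpolation=cv2.INTER_CUBIC)
cv2.imwrite('pics/m5.png',o)
E
```

```text
6.6667 [ 0.56258069 -0.30003909  0.23739422] 0.010214569938591152 29.993489384651184
-13.921502336732988
```

View pics/m5.png

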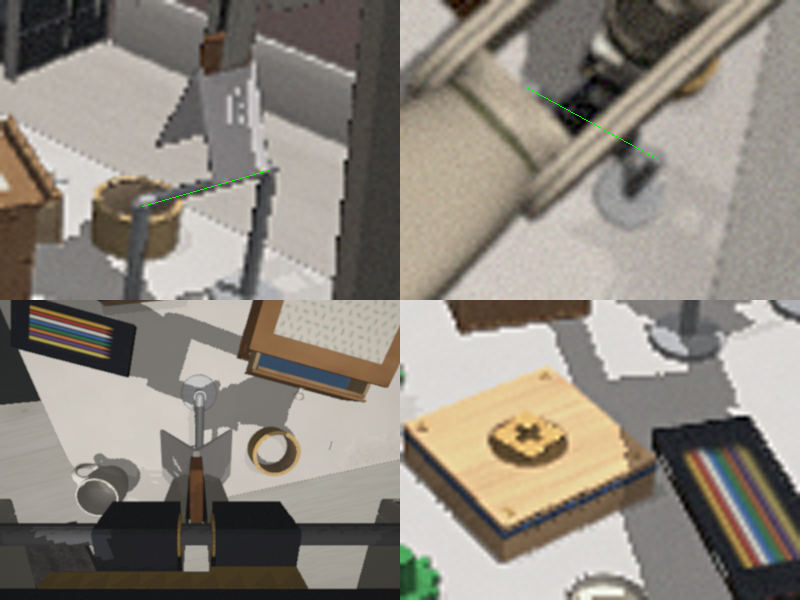

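Emit:
arm_command([
  [[0,0,-2,0,0,0],[0,0,-3,0,0,0],[0,0,-2.5,0,0,0],[0,0,-1,0,0,0],[0,0,-0.5,0,0,0],[0,0,-0.5,0,0,0],[0,0,0,0,0,0],[0,0,0,0,0,0]],
])

```text
t: 7.48
tool_pos: [0.5648, -0.3021, 0.1466]
orientation: [2.473, 1.934, 0.001]
force: [0.9, -0.4, -1.2]
opening: 0.0097
gripper_force: 30.0
```

Emit:
arm_command([
  [[0,0,-0.3,0,0,0],[0,0,-0.3,0,0,0],[0,0,0,0,0,0],[0,0,0,0,0,0]],
])

```text
t: 7.82
tool_pos: [0.5653, -0.3022, 0.1399]
orientation: [2.472, 1.933, 0.003]
force: [5.9, -2.0, -0.1]
opening: 0.0098
gripper_force: 30.0
```

Emit:
arm_command([
  [[0.2,-0.05,0,0,0,0],[0,0,0,0,0,0],[0,0,0,0,0,0]],
])

```text
t: 8.07
tool_pos: [0.566, -0.3021, 0.1389]
orientation: [2.475, 1.935, 0.0]
force: [1.5, -0.7, 0.2]
opening: 0.0099
gripper_force: 30.0
```

Emit:
arm_command([
  [[0,0,-0.2,0,0,0],[0,0,0,0,0,0],[0,0,0,0,0,0]],
])

```text
t: 8.32
tool_pos: [0.5667, -0.3023, 0.1372]
orientation: [2.473, 1.934, 0.001]
force: [6.4, -1.6, 2.1]
opening: 0.0097
gripper_force: 30.0
```

Emit:
arm_command([
  [[0.15,-0.03,0,0,0,0],[0,0,-0.05,0,0,0],[0,0,0,0,0,0]],
])

```text
t: 8.57
tool_pos: [0.5669, -0.3024, 0.1366]
orientation: [-2.474, -1.935, 0.001]
force: [-1.5, 0.3, 5.3]
opening: 0.0097
gripper_force: 30.0
```

Emit:
arm_command([
  [[0,0,0,0,0,0],[0,0,0,0,0,0],[0,0,0,0,0,0],[0,0,0,0,0,0],[0,0,0,0,0,0],[0,0,0,0,0,0],[0,0,0,0,0,0]],
], gripper=0)

```text
t: 9.15
tool_pos: [0.5673, -0.3023, 0.1361]
orientation: [-2.475, -1.935, 0.0]
force: [-0.4, -0.0, -0.0]
opening: 0.046
gripper_force: 0.0
```

Emit:
arm_command([
  [[0,0,2,0,0,0],[0,0,4,0,0,0],[0,0,4,0,0,0],[0,1,3,0,0,0],[-0.3,3.5,0,0,0,4],[-0.3,4,0,0,0,4],[-0.3,4,0,0,0,4],[-0.3,4,0,0,0,4],[-0.3,4,0,0,0,4],[-0.3,3,0,0,0,0],[0,0,0,0,0,0],[0,0,0,0,0,0]],
])

```text
t: 10.15
tool_pos: [0.5494, -0.0659, 0.2667]
orientation: [2.097, 2.338, 0.0]
force: [0.7, 0.6, -0.5]
opening: 0.0463
gripper_force: 0.0
```

```bash
cat > snap.py <<'E'
from h import *
import sys
n=sys.argv[1]
s=monitor.read_state();print(s['t'],s['tool_pos']);R=cv2.Rodrigues(s['orientation'])[0];print(np.degrees(np.arctan2(R[1,1],R[0,1])))
m=eyes.camera_model('wrist');a=eyes.read_camera('wrist');m['tool']=s['tool_pos'];np.save(n+'.npy',m,allow_pickle=True);cv2.imwrite(f'pics/{n}.png',a)
E
python3 snap.py d0
```

```text
10.15 [ 0.54941812 -0.0659197   0.26665977]
6.221483179207047
```

Emit:
arm_command([
  [[0,2,0,0,0,0],[0,4,0,0,0,4],[0,4,0,0,0,4],[0,4,0,0,0,4],[0,4,0,0,0,4],[0,3,0,0,0,4],[0,2,0,0,0,4],[0,0,0,0,0,2.3],[0,0,0,0,0,0],[0,0,0,0,0,0]],
])

```text
t: 11.03
tool_pos: [0.5499, 0.1613, 0.2659]
orientation: [-1.519, -2.75, 0.001]
force: [-0.0, -0.5, -1.4]
opening: 0.0466
gripper_force: 0.0
```

```bash
python3 snap.py g0
```

```text
11.0333 [0.54990594 0.16132166 0.26591816]
32.18896413413833
```

Emit:
arm_command([
  [[0,3,0,0,0,0],[0,4,-2,0,0,0],[0,3,-2,0,0,0],[0,0,0,0,0,0],[0,0,0,0,0,0]],
])

```text
t: 11.5
tool_pos: [0.5487, 0.2594, 0.2255]
orientation: [-1.514, -2.75, 0.005]
force: [0.4, -0.4, -0.0]
opening: 0.0463
gripper_force: 0.0
```

```bash
python3 snap.py g1; python3 - <<'E'
from h import *
def ld(n): return np.load(n+'.npy',allow_pickle=True).item(),cv2.imread(f'pics/{n}.png')
o=np.zeros((600,800,3),np.uint8)
def put(n,P,x,y,half,k):
    m,a=ld(n);c=proj(m,P)[0];u,v=(np.clip(c,half,[511-half,383-half])-half).astype(int)
    c=cv2.resize(a[v:v+2*half,u:u+2*half],None,fx=k,fy=k,interpolation=cv2.INTER_CUBIC)
    for i in range(0,2*half,10):
        cv2.putText(c,str(u+i),(int(i*k),10),0,.33,(255,0,255),1);cv2.putText(c,str(v+i),(0,int(i*k)+8),0,.33,(255,0,255),1)
        cv2.line(c,(int((i+.5)*k),11),(int((i+.5)*k),15),(255,0,255),1);cv2.line(c,(22,int((i+.5)*k)),(27,int((i+.5)*k)),(255,0,255),1)
    c=c[:300,:400];o[y:y+c.shape[0],x:x+c.shape[1]]=c
put('d0',[.5426,.0104,.048],0,0,30,5);put('g0',[.5426,.0104,.048],400,0,30,5)
put('g0',[.553,.326,.06],0,300,37,4);put('g1',[.553,.326,.06],400,300,37,4)
cv2.imwrite('pics/m6.png',o)
E
```

```text
11.5 [0.54865292 0.25942945 0.22554796]
32.31717012903791
```

View pics/m6.png

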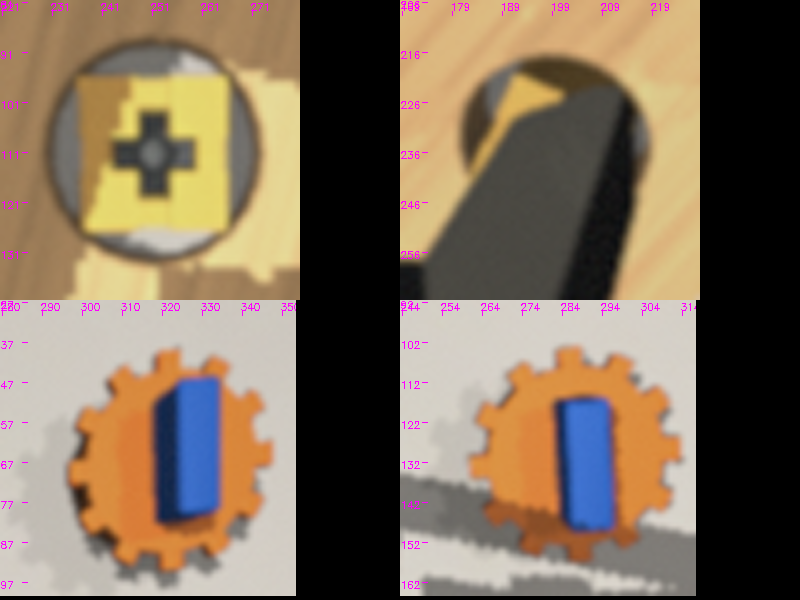

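```bash
python3 - <<'E'
from h import *
ld=lambda n:np.load(n+'.npy',allow_pickle=True).item()
ang=lambda d:np.degrees(np.arctan2(d[1],d[0]))
d=ld('d0');p=lambda u,v:(221+u/5-.5,81+v/5-.5)
C=[onz(d,p(*q),.048) for q in((78,76),(229,75),(229,229),(84,232))];print('block',np.mean(C,0))
for i in range(4):
    e=C[(i+1)%4]-C[i];print(np.linalg.norm(e),ang(e))
X=[onz(d,p(*q),.048) for q in((153,110),(153,198),(112,153),(195,153))]
print('cross',np.mean(X,0),X[0]-X[1],ang(X[0]-X[1]),ang(X[3]-X[2]),np.linalg.norm(X[3]-X[2]))
a,b=ld('g0'),ld('g1');P0=lambda u,v:(280+u/4-.5,27+(v-300)/4-.5);P1=lambda u,v:(244+(u-400)/4-.5,92+(v-300)/4-.5)
Q0=[(177,381),(220,377),(218,511),(179,517)];Q1=[(566,398),(608,398),(614,530),(570,530)]
G=[]
for q,r in zip(Q0,Q1):
    g,e=tri([(a,P0(*q)),(b,P1(*r))]);G.append(g);print(g,e)
print('mean',np.mean(G,0))
for m,P,Q in((a,P0,Q0),(b,P1,Q1)):
    G=[onz(m,P(*q),.086) for q in Q];print(np.mean(G,0),[(round(np.linalg.norm(G[(i+1)%4]-G[i]),4),round(ang(G[(i+1)%4]-G[i]),1)) for i in range(4)])
# fingertip check g1 : real tip at tool+.036
S=eyes.camera_model('scene');T=eyes.camera_model('top')
print(tri([(a,np.mean([P0(*q) for q in Q0],0)),(T,(192.6,175.7))]))
E
```

```text
block [0.54257269 0.01028307 0.048     ]
0.04351341013075503 6.539033691716081
0.04324879223796506 -82.90189079893267
0.0431106394914935 -172.66693055149065
0.04385199962632989 97.62213226026208
cross [0.54204506 0.01037013 0.048     ] [-0.00266541  0.02458156  0.        ] 96.18846482397254 6.179070220101393 0.0242891587372942
[0.54528262 0.34189971 0.07973571] [np.float64(0.2), np.float64(0.2)]
[0.55539133 0.34838814 0.08505452] [np.float64(0.3), np.float64(0.3)]
[0.57902637 0.31701206 0.08482898] [np.float64(0.3), np.float64(0.3)]
[0.56916077 0.30959465 0.080834  ] [np.float64(0.7), np.float64(0.7)]
mean [0.56221527 0.32922364 0.0826133 ]
[0.56199873 0.32837521 0.086     ] [(np.float64(0.0134), np.float64(37.0)), (np.float64(0.0389), np.float64(-53.8)), (np.float64(0.0125), np.float64(-139.6)), (np.float64(0.0397), np.float64(127.4))]
[0.561494   0.32920497 0.086     ] [(np.float64(0.0125), np.float64(32.3)), (np.float64(0.0394), np.float64(-52.4)), (np.float64(0.0136), np.float64(-147.7)), (np.float64(0.0394), np.float64(126.1))]
(array([0.56820064, 0.33924794, 0.036898  ]), [np.float64(2.2), np.float64(2.2)])
```

Emit:
arm_command([
  [[0.6,3.4,-1.5,0,0,4.5],[0.6,3.3,-3,0,0,0],[0,0,-3.5,0,0,0],[0,0,-3.5,0,0,0],[0,0,0,0,0,0],[0,0,0,0,0,0]],
], gripper=0)

```text
t: 12.05
tool_pos: [0.5603, 0.3222, 0.1138]
orientation: [-1.408, -2.806, 0.005]
force: [-0.2, -0.3, 1.2]
opening: 0.0464
gripper_force: 0.0
```

```bash
python3 snap.py g2; sed -n 1p /dev/null
```

```text
12.05 [0.56030076 0.32215982 0.11380454]
36.72159804722434
```

Emit:
arm_command([
  [[0,0,0,0,0,0],[0,0,0,0,0,0]],
])

```text
t: 12.27
tool_pos: [0.5634, 0.3247, 0.119]
orientation: [1.405, 2.806, 0.007]
force: [0.5, -0.4, 0.4]
opening: 0.0465
gripper_force: 0.0
```

Emit:
arm_command([
  [[0,0,0,0,0,0],[0,0,0,0,0,0]],
])

```text
t: 12.43
tool_pos: [0.562, 0.3247, 0.1169]
orientation: [1.405, 2.808, 0.004]
force: [0.0, -0.3, 0.3]
opening: 0.0463
gripper_force: 0.0
```

Emit:
arm_command([
  [[0,0.4,-2,0,0,0],[0,0,-2.5,0,0,0],[0,0,-2,0,0,0],[0,0,-1.5,0,0,0],[0,0,-0.8,0,0,0],[0,0,-0.5,0,0,0],[0,0,0,0,0,0],[0,0,0,0,0,0]],
])

```text
t: 13.1
tool_pos: [0.5616, 0.3287, 0.0229]
orientation: [1.405, 2.809, 0.002]
force: [0.2, 0.3, 0.5]
opening: 0.0461
gripper_force: 0.0
```

Emit:
arm_command([
  [[0,0,-0.3,0,0,0],[0,0,0,0,0,0],[0,0,0,0,0,0],[0,0,0,0,0,0],[0,0,0,0,0,0],[0,0,0,0,0,0],[0,0,0,0,0,0],[0,0,0,0,0,0]],
], gripper=-1, squeeze=50)

```text
t: 13.77
tool_pos: [0.5612, 0.3286, 0.0192]
orientation: [1.405, 2.809, 0.001]
force: [-0.1, 0.4, 1.5]
opening: 0.0135
gripper_force: 50.0
```

Emit:
arm_command([
  [[0,0,1,0,0,0],[0,0,3,0,0,0],[0,0,4,0,0,0],[0,-1,3.5,0,0,0],[-0.2,-3,0.5,0,0,-4],[-0.2,-4,0,0,0,-4],[-0.3,-4,0,0,0,-4],[-0.3,-4,0,0,0,-4],[-0.3,-4,0,0,0,-4],[-0.3,-4,0,0,0,-4],[-0.2,-4,0,0,0,-4],[-0.1,-3,0,0,0,-2.1]],
])

```text
t: 14.77
tool_pos: [0.5411, 0.0155, 0.1394]
orientation: [2.092, 2.343, -0.001]
force: [0.2, -0.1, -2.4]
opening: 0.0136
gripper_force: 50.0
```

Emit:
arm_command([
  [[0,-0.8,0,0,0,0],[0,0,0,0,0,0],[0,0,0,0,0,0],[0,0,0,0,0,0],[0,0,0,0,0,0],[0,0,0,0,0,0]],
])

```text
t: 15.27
tool_pos: [0.5419, 0.0118, 0.1388]
orientation: [-2.084, -2.35, -0.0]
force: [0.0, -0.5, -1.2]
opening: 0.0136
gripper_force: 50.0
```

```bash
python3 snap.py h0; python3 - <<'E'
from h import *
m=np.load('h0.npy',allow_pickle=True).item();a=cv2.imread('pics/h0.png');b=eyes.read_camera('scene');cv2.imwrite('pics/s6.png',b)
h=cv2.cvtColor(a,cv2.COLOR_BGR2HSV)
def ov(im,m,x,y,w,hh,k,P):
    c=cv2.resize(im[y:y+hh,x:x+w],None,fx=k,fy=k,interpolation=cv2.INTER_CUBIC)
    for i in range(0,w,10):cv2.putText(c,str(x+i),(int(i*k),10),0,.33,(255,0,255),1)
    for i in range(0,hh,10):cv2.putText(c,str(y+i),(0,int(i*k)+8),0,.33,(255,0,255),1)
    for p in proj(m,P): cv2.circle(c,(int((p[0]-x+.5)*k),int((p[1]-y+.5)*k)),2,(0,255,0),1)
    return c
t=m['tool'];o0=t[2]-.0112
y=np.radians(6.8);e=np.array([np.cos(y),np.sin(y),0]);f=np.array([-e[1],e[0],0])
B=np.array([t[0],t[1],o0])
tab=[B+i*.007*e+j*.02*f+[0,0,.078] for i in(-1,1) for j in(-1,1)]
blk=[np.array([.5423,.0103,.048])+i*.022*e+j*.022*f for i in(-1,1) for j in(-1,1)]
tip=[B+i*.011*e+j*.011*f for i,j in((0,0),(1,0),(-1,0),(0,1),(0,-1))]
S=eyes.camera_model('scene')
top=ov(a,m,190,130,130,70,6,tab+blk);print(top.shape)
s1=ov(b,S,240,165,60,36,6.6,tab+blk+tip);s2=ov(b,S,300,120,60,36,6.6,[])
o=np.zeros((600,800,3),np.uint8);o[:min(360,top.shape[0]),:780]=top[:360];o[362:362+s1.shape[0],:s1.shape[1]]=s1[:238];o[362:362+s2.shape[0],400:400+s2.shape[1]]=s2[:238]
cv2.imwrite('pics/m7.png',o)
E
```

```text
15.2667 [0.54190909 0.01184214 0.13878307]
6.879148824064953
(420, 780, 3)Traceback (most recent call last):
  File "<stdin>", line 18, in <module>
  File "<stdin>", line 8, in ov
  File "h.py", line 5, in proj
    return cv2.projectPoints(np.atleast_2d(np.float64(P)),np.float64(m['rvec']),np.float64(m['tvec']),K,None)[0][:,0]
           ~~~~~~~~~~~~~~~~~^^^^^^^^^^^^^^^^^^^^^^^^^^^^^^^^^^^^^^^^^^^^^^^^^^^^^^^^^^^^^^^^^^^^^^^^^^^^^^^^^
cv2.error: OpenCV(4.12.0) /io/opencv/modules/core/src/matrix_expressions.cpp:24: error: (-5:Bad argument) Matrix operand is an empty matrix. in function 'checkOperandsExist'
```

```bash
python3 - <<'E'
from h import *
m=np.load('h0.npy',allow_pickle=True).item();a=cv2.imread('pics/h0.png');b=eyes.read_camera('scene');cv2.imwrite('pics/s6.png',b)
def ov(im,m,x,y,w,hh,k,P):
    c=cv2.resize(im[y:y+hh,x:x+w],None,fx=k,fy=k,interpolation=cv2.INTER_CUBIC)
    for i in range(0,w,10):cv2.putText(c,str(x+i),(int(i*k),10),0,.33,(255,0,255),1)
    for i in range(0,hh,10):cv2.putText(c,str(y+i),(0,int(i*k)+8),0,.33,(255,0,255),1)
    for p in (proj(m,P) if P else []): cv2.circle(c,(int((p[0]-x+.5)*k),int((p[1]-y+.5)*k)),2,(0,255,0),1)
    return c
t=m['tool'];o0=t[2]-.0112
y=np.radians(6.8);e=np.array([np.cos(y),np.sin(y),0]);f=np.array([-e[1],e[0],0])
B=np.array([t[0],t[1],o0])
tab=[B+i*.007*e+j*.02*f+[0,0,.078] for i in(-1,1) for j in(-1,1)]
blk=[np.array([.5423,.0103,.048])+i*.022*e+j*.022*f for i in(-1,1) for j in(-1,1)]
tip=[B+i*.011*e+j*.011*f for i,j in((0,0),(1,0),(-1,0),(0,1),(0,-1))]
S=eyes.camera_model('scene')
print(proj(m,tab),proj(m,blk))
top=ov(a,m,185,100,130,100,3.6,tab+blk)
s1=ov(b,S,240,145,60,75,5,tab+blk+tip);s2=ov(b,S,300,120,60,46,6,[])
o=np.zeros((600,800,3),np.uint8)
for c,x,yy in((top,0,0),(s1,480,0),(s2,0,365)):
    c=c[:600-yy,:800-x];o[yy:yy+c.shape[0],x:x+c.shape[1]]=c
cv2.imwrite('pics/m7.png',o)
E
```

```text
[[237.78868889 291.02044902]
 [236.8077978  226.58623126]
 [262.25762788 291.0419906 ]
 [263.19972085 226.60811176]] [[231.1397047  205.10768964]
 [230.32575846 166.56791441]
 [270.29808739 205.13948477]
 [271.15024886 166.59980962]]
```

View pics/m7.png

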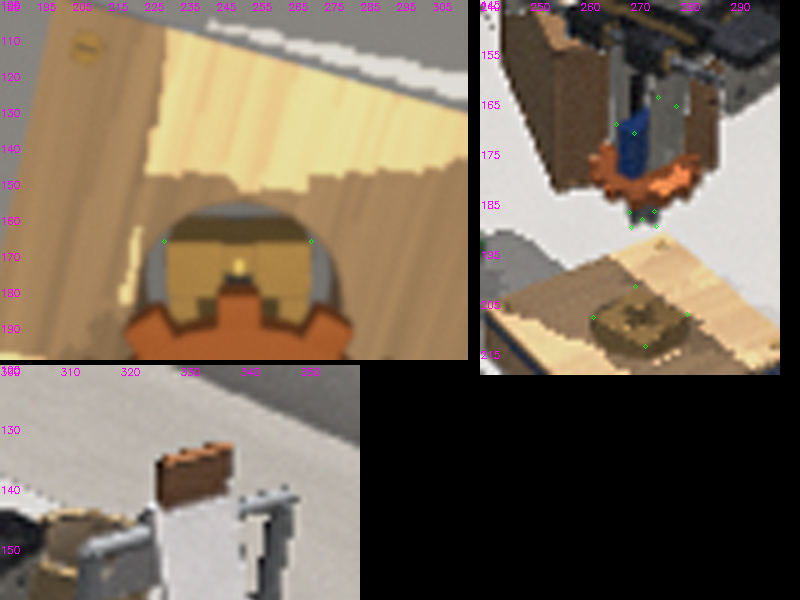

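Emit:
arm_command([
  [[0.04,-0.15,-1.5,0,0,0],[0,0,-2.5,0,0,0],[0,0,-2,0,0,0],[0,0,-1,0,0,0],[0,0,-0.5,0,0,0],[0,0,0,0,0,0],[0,0,0,0,0,0],[0,0,0,0,0,0]],
])

```text
t: 16.08
tool_pos: [0.5435, 0.0089, 0.0654]
orientation: [2.085, 2.347, 0.002]
force: [0.1, -1.2, -2.0]
opening: 0.0137
gripper_force: 50.0
```

Emit:
arm_command([
  [[0,0,-0.4,0,0,0],[0,0,-0.3,0,0,0],[0,0,-0.2,0,0,0],[0,0,0,0,0,0]],
])

```text
t: 16.42
tool_pos: [0.542, 0.0089, 0.0543]
orientation: [-2.086, -2.348, 0.001]
force: [-0.9, 0.3, -1.6]
opening: 0.0136
gripper_force: 50.0
```

Emit:
arm_command([
  [[0,0.1,-0.3,0,0,0],[0,0,-0.5,0,0,0],[0,0,-0.5,0,0,0],[0,0,-0.4,0,0,0],[0,0,0,0,0,0],[0,0,0,0,0,0]],
])

```text
t: 16.92
tool_pos: [0.5418, 0.0099, 0.0372]
orientation: [-2.086, -2.348, 0.001]
force: [0.1, 0.3, -1.5]
opening: 0.0139
gripper_force: 50.0
```

Emit:
arm_command([
  [[0,0,-0.2,0,0,0],[0,0,-0.2,0,0,0],[0,0,-0.2,0,0,0],[0,0,-0.2,0,0,0],[0,0,0,0,0,0],[0,0,0,0,0,0]],
])

```text
t: 17.42
tool_pos: [0.5428, 0.0099, 0.0305]
orientation: [2.086, 2.348, 0.001]
force: [-1.7, 1.0, 5.1]
opening: 0.0136
gripper_force: 50.0
```

Emit:
arm_command([
  [[0,0,-0.2,0,0,0],[0,0,-0.15,0,0,0],[0,0,0,0,0,0],[0,0,0,0,0,0]],
])

```text
t: 17.75
tool_pos: [0.5431, 0.0099, 0.0274]
orientation: [2.086, 2.348, 0.001]
force: [-2.7, 0.7, 7.9]
opening: 0.0137
gripper_force: 50.0
```

Emit:
arm_command([
  [[0,0,-0.1,0,0,0],[0,0,-0.1,0,0,0],[0,0,0,0,0,0],[0,0,0,0,0,0]],
])

```text
t: 18.08
tool_pos: [0.5433, 0.0099, 0.0271]
orientation: [2.086, 2.348, 0.001]
force: [-10.1, 0.2, 22.0]
opening: 0.0139
gripper_force: 50.0
```

Emit:
arm_command([
  [[-0.1,0,0,0,0,0],[0,0,0,0,0,0],[0,0,0,0,0,0],[0,0,0,0,0,0],[0,0,0,0,0,0],[0,0,0,0,0,0]],
])

```text
t: 18.58
tool_pos: [0.5433, 0.0099, 0.0271]
orientation: [2.085, 2.346, 0.004]
force: [-4.8, -0.1, 17.6]
opening: 0.0136
gripper_force: 50.0
```

Emit:
arm_command([
  [[-0.05,0,-0.05,0,0,0],[0,0,0,0,0,0],[0,0,0,0,0,0],[0,0,0,0,0,0],[0,0,0,0,0,0],[0,0,0,0,0,0],[0,0,0,0,0,0],[0,0,0,0,0,0]],
])

```text
t: 19.25
tool_pos: [0.5433, 0.0099, 0.0271]
orientation: [2.084, 2.346, 0.005]
force: [-4.8, 1.0, 19.8]
opening: 0.0138
gripper_force: 50.0
```

```bash
python3 - <<'E'
from h import *
b=eyes.read_camera('scene');a=cv2.imread('pics/s6.png')
d=cv2.absdiff(a,b)[125:150,320:350];print('cover change',d.mean(),d.max())
s=monitor.read_state();print(s['t'],s['tool_pos'],s['force'],s['gripper_force'])
if s['force'][2]>13 and d.mean()<8: print(ticket.close_job())
E
```

```text
cover change 2.069777777777778 12
19.3 [0.54332494 0.00987382 0.02708738] [-3.74903266  0.49959226 19.23930065] 50.01980781555176
the job is handed in; nothing more can be done
None
```

The job is handed in at 19.3 s: the cover hangs upright on the rail, released, and the orange gear is lined up and fully home in the drive socket, still gripped and pressed down with about 19 N.

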